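# Set the support leg of a microscope's extension table on its bearing plate

### The job

The microscope's extension table needs its outer end propped. Lay the bearing plate flat on the bench squarely under the foot of the support leg, then wind the leg's crank clockwise until the foot bears firmly on the plate - you feel the crank go stiff - and stop there without forcing it. Let go of everything, and leave the other things on the bench where they are.

Things in the scene. Friction and masses are not known exactly. Their poses are not given: they have to be found in the camera images.
- microscope: Microscope, 500 mm tall, fixed to the bench. Its black extension table (150 mm wide, ribs 118 mm above the bench, top 163 mm) runs along this body's -y to the support leg. Origin: on the bench under the leg's axis, z up; the pillar stands 440 mm off along +y. The leg's tube is 42 mm across, from 75 mm up, its collar and gear head 66 mm, top 224 mm. Below 75 mm only spindle and foot are there.
- crank_axis (a point): Point on the crank's vertical axis, at the top of its hub, 242 mm above the bench, over the middle of the foot. The flat steel crank arm (18 mm wide, its top at this height) turns about this axis.
- grip (a point): Centre of the crank's handgrip: an upright black round grip, 26 mm across, 58 mm tall, from 245 to 303 mm above the bench (this point 275 mm). It stands 55 mm from the crank axis and turns freely on its pin, so a gripper that holds it need not turn as it goes round.
- crank (a joint): Crank angle, rad, growing clockwise seen from above, its zero arbitrary. A turn lowers the leg by 12 mm. Turning freely it drags with about 7 N at the handgrip. The foot has a rubber cushion: past first touch the crank stiffens gradually, a quarter turn adding about 5 N at the grip and 150 N on the plate. It stays where left, up to about 200 N on the foot.
- foot_sole (a point): Centre of the underside of the leg's round foot: 44 mm across, 18 mm high, dark steel with a black rubber sole, on the leg's 29 mm spindle. It moves straight up and down on the leg's axis, and stands 20 to 33 mm above the bench at the start.
- plate_top (a point): Centre of the top face of the loose bearing plate: an aluminium square, 90 x 90 mm, 12 mm thick, with a straight bar handle from the middle of one side. x points away from the handle, y across it, z up. 207 mm long over all, about 0.33 kg. Lying flat, this point is 12 mm above the bench.
- plate_grip (a point): Centre of the plate's handle grip: a black block 55 mm long, 22 mm wide (along the plate's y) and 30 mm high, 135 mm from the plate's centre along the plate's -x, this point 18 mm above the bench (the grip's top is at 31 mm). A 16 mm wide, 15 mm high aluminium bar joins it to the plate.
- ethanol: Bystander: white plastic bottle, 64 mm across, 170 mm tall. Leave it where it is. Origin: middle of its underside.
- mount: Bystander: black mounted specimen, a plain disc 50 mm across and 28 mm high. Leave it where it is. Origin: middle of its underside.
- jar: Bystander: amber glass jar with a steel lid, 72 mm across, 85 mm tall. Leave it where it is. Origin: middle of its underside.
- spanner: Bystander: steel spanner lying flat, 170 mm long. Leave it where it is. Origin: middle of its underside.
- mount_tray: Bystander: open grey plastic tray of three black mounted specimens, 130 x 190 mm, 35 mm high. Leave it where it is. Origin: middle of its underside.
- dish: Bystander: low glass dish, 90 mm across, 22 mm high. Leave it where it is. Origin: middle of its underside.
- brush: Bystander: brush lying flat, 170 mm long. Leave it where it is. Origin: middle of its underside.
- foot: The leg's foot (see foot_sole); its origin is that same point.
- plate: The bearing plate with its handle; origin: centre of the square's underside, same axes as plate_top.
There are look-alikes about, which are no part of the job. What is shaped like the plate but pink is not meant.

How it is judged:
On the way, in this order (a step that is already met when the one before it is completed fails the run):
1. the bearing plate lies flat on the bench under the foot, before the foot comes down on it (horizontal distance between plate_top and foot_sole below 0.025 m and height (world z) of plate_top below 0.016 m and angle between plate_top's own z axis and vertical below 0.06 rad and contact force between foot and plate below 10 N), for 0.2 s.
2. the leg is wound down until its foot bears on the plate with more than 40 N (contact force between foot and plate above 40 N and horizontal distance between plate_top and foot_sole below 0.025 m), for 0.2 s.
At the end, for the whole second after the job is handed in: The foot bears on the plate with 40 to 250 N (about 0.07 to 0.4 turn past first touch), the plate lies flat on the bench (tilt under 0.06 rad, its top less than 16 mm up) with its centre within 25 mm of the foot's, and crank and plate are at rest and released (all of step 2 and contact force between foot and plate below 250 N and height (world z) of plate_top below 0.016 m and angle between plate_top's own z axis and vertical below 0.06 rad and velocity of joint crank between -0.1 and 0.1 rad/s and linear speed of plate below 0.01 m/s).
It fails at once if the crank is forced: more than 250 N on the foot (contact force between foot and plate above 250 N).
It fails at once if another thing on the bench is moved by more than 30 mm (distance of any of ethanol, mount, jar, spanner, mount_tray, dish, brush from where it was at the start of the episode above 0.03 m).
It also fails if it takes over 70 s, if anything falls off the work surface, if the arm or the gripper's body presses on something with over 40 N, if the wrist force passes 120 N, or if a joint passes its speed limit or range.

### The arm

A 7-joint arm with a two-finger parallel gripper is mounted at the origin on the work surface. World frame = base frame: x ahead of the robot, y to its left, z up, the work surface at z = 0. Lengths are in m, angles in rad, forces in N, time in s.
With the tool pointing down it reaches from about 0.375 to 0.925 m from the base axis. Payload 3.1 kg.
Tool frame: the origin (TCP) lies between the finger pads; the fingertips stand 22 mm ahead of it and the grasp point (between the pads) lies 3 mm ahead of it (bot.tip_reach is the distance from the TCP to the fingertips, in m); z points along the fingers, y is the line along which they close (so a half turn about z gives the same grasp; the last joint's range is limited). The gripper opens to 85 mm and grips with 20 to 120 N. Pads are 22 mm wide; open, the fingers measure 114 mm over their backs; the gripper's body (76 mm by 85 mm) begins 54 mm behind the grasp point. The pads swing forward as they close: fully open they stand 13 mm farther back than shut.
Start: joints at [1.045, 0.383, 0.044, 1.598, -0.018, 1.161, -0.05], TCP at [0.27, -0.591, 0.253] pointing down, gripper open.
Joint ranges: [-2.61, 2.61], [-0.41, 2.15], [-1.48, 1.57], [0, 2.5], [-1.57, 4.71], [0.05, 1.97], [-2.85, 2.85]. Speed limits (rad/s): [2.79, 2.79, 3.14, 3.14, 3.14, 3.14, 3.14].

### API

Orientations are given as a unit quaternion [x, y, z, w].
In Python, from rig import bot, hand, planner, snapshot, workorder, models gives the robot as it stands. The module is installed in compiled form; this text tells all that it offers. Calls block until the motion is done:
- bot.move_pose(position, orientation): joint-space move of the TCP to a pose.
- bot.line_to(position, max_speed=0.15, ori=None, contact_N=None): straight line of the TCP; ori=None keeps the orientation; max_speed is the mean speed in m/s. With contact_N (N) it stops when the force on the tool has changed by that much, and returns True; else False.
- bot.goto_joints(angles): joint-space move.
- hand.ungrasp() and hand.close_gripper(): open the fingers fully, or close them until they stop; the grip force is fixed at half the most.
- bot.wait(seconds).
- planner.inverse_kinematics(position, orientation): joint angles nearest the present ones, or None.
- bot.read_state(): the state.
- snapshot(name): name is "side" or "top"; returns a dict with "pixels" (420x560x3 uint8, red, green, blue), "depth" (420x560 float32, m along the optical axis (not along the pixel's ray), 0 where there is no reading), "fx", "fy", "cx", "cy" (pixels), "D" ([k1, k2, p1, p2, k3] as OpenCV has them; the pictures are not rectified), "rvec" (rotation vector, rad) and "tvec" (3), from world to camera coordinates, as OpenCV has them. Camera axes: x right, y down, z forward; pixel columns grow to the right and rows downward; lengths in m; the calibration is good to about 2 mm. A picture is of the moment at which its call begins.
A pose or a line that the arm cannot do raises bot.PlanningError and nothing moves.
- workorder.finish_job(): hands the job in; it is judged then, once.
Trained networks look in a picture, given as the dict that the camera call returned (one of the last four; its "shot" number tells which), for a name from the list of things; names that differ only in an ending like _2 or _b are one class to them, and where a whole thing is asked for, a point or a joint stands for the part that bears it (a point fixed in the world has none). Each returns a list of dicts, best first, with "confidence" (0 to 1); they miss things now and then, are a little off and sometimes report something else, mostly with a low value. They report only what shows in the picture. A call takes as long as a camera call. They do not tell look-alikes from the thing itself.
- models.trace(picture, name): "pixels" (420x560 bool, what is visible of it).
- models.tip_of(picture, name): "location" ([x, y, z] in m, in world coordinates, good to about 4 mm: a listed point, or the origin of a listed thing).
The state is a dict: "time_s": time; "joints": joint angles; "qvel": joint speeds; "joint_efforts": joint torques, N m; "tool_pos": TCP position; "tool_rot": TCP orientation; "force": force on the tool from outside, world axes, zero at the start; "wrist_torque": the same for the moment, N m; "finger_gap": opening from 0.0 (shut) to 1.0 (fully open); "finger_force": force on a finger pad.
Only numpy, scipy, OpenCV 4.12 (cv2) and the standard library are available. Lean on these libraries where they do the work, as an engineer would, in place of code of your own. Each camera call takes 0.05 s, during which the arm holds its last target. There are 200 camera calls.

## Working session

There is one attempt and no reset: what is moved stays moved. The work goes in short steps, each a Python script; the robot and the scene stay as the last script left them, time stands still between calls to the robot, and variables do not carry over. Pictures are saved under pics/ and viewed, at most 10 in all, crops included, and the job is handed in when it is done.

```bash
mkdir -p pics; cat > h.py <<'E'
import numpy as np, cv2
from rig import bot, hand, planner, snapshot, workorder, models
from scipy.spatial.transform import Rotation as R
def save(p,n): cv2.imwrite('pics/'+n+'.png',p['pixels'][:,:,::-1])
def cloud(p):
    h,w=p['depth'].shape
    K=np.array([[p['fx'],0,p['cx']],[0,p['fy'],p['cy']],[0,0,1.]])
    u,v=np.meshgrid(np.arange(w),np.arange(h))
    n=cv2.undistortPoints(np.stack([u,v],-1).reshape(-1,1,2).astype(float),K,np.array(p['D'],float)).reshape(h,w,2)
    d=p['depth'].astype(float)
    c=np.dstack([n*d[...,None],d])
    Rm=cv2.Rodrigues(np.array(p['rvec'],float))[0]
    X=(c-np.array(p['tvec'],float).ravel())@Rm
    X[d==0]=np.nan
    return X
def down(yaw): # tool z down, tool y axis at angle yaw in world
    y=np.array([np.cos(yaw),np.sin(yaw),0]); z=np.array([0,0,-1.]); x=np.cross(y,z)
    return R.from_matrix(np.stack([x,y,z],1)).as_quat()
E
python3 - <<'E'
from h import *
for n in ('top','side'):
    p=snapshot(n); save(p,n+'0')
    for k in ('microscope','crank_axis','grip','foot_sole','plate_top','plate_grip','plate','ethanol','mount','jar','spanner','mount_tray','dish','brush'):
        r=models.tip_of(p,k); print(n,k,[(np.round(a['location'],3).tolist(),round(a['confidence'],2)) for a in r[:3]])
print(bot.read_state())
E
```

```text
top microscope [([0.639, -0.032, -0.001], 0.68), ([0.64, -0.036, 0.242], 0.29)]
top crank_axis [([0.64, -0.034, 0.242], 0.75)]
top grip [([0.589, -0.06, 0.276], 0.46), ([0.442, 0.034, -0.005], 0.29)]
top foot_sole [([0.639, -0.036, 0.026], 0.49), ([0.564, -0.248, 0.0], 0.33)]
top plate_top [([0.564, -0.247, 0.014], 0.84), ([0.31, -0.445, 0.012], 0.72), ([0.732, -0.27, 0.003], 0.65)]
top plate_grip [([0.424, -0.244, 0.016], 0.95), ([0.295, -0.31, 0.017], 0.86)]
top plate [([0.313, -0.448, -0.0], 0.71), ([0.562, -0.246, 0.002], 0.65)]
top ethanol [([0.362, 0.253, 0.002], 0.58)]
top mount [([0.746, -0.086, 0.0], 0.71), ([0.421, -0.248, 0.013], 0.63), ([0.642, -0.47, -0.0], 0.58)]
top jar [([0.784, 0.036, -0.0], 0.83)]
top spanner [([0.439, 0.036, -0.0], 0.78)]
top mount_tray [([0.731, -0.268, 0.002], 0.77), ([0.47, 0.228, 0.001], 0.71)]
top dish [([0.466, 0.227, 0.0], 0.84)]
top brush [([0.639, -0.466, -0.001], 0.66)]
side microscope [([0.644, -0.038, -0.004], 0.7)]
side crank_axis [([0.64, -0.037, 0.238], 0.94)]
side grip [([0.587, -0.053, 0.275], 0.46)]
side foot_sole [([0.64, -0.04, 
[... 677 characters left out ...]
88438,  0.04389507,  1.59790283, -0.01788174,
        1.16120864, -0.04990291]), 'qvel': array([ 3.79504016e-04,  1.49331093e-03,  1.32580501e-03,  9.17156379e-04,
        7.54033291e-04,  2.72563565e-05, -4.47965535e-04]), 'joint_efforts': array([-1.61861344e-04, -4.33432746e+01,  1.02277916e+00, -2.49902719e+01,
        1.04778173e-02,  1.97876325e-03, -1.73780700e-05]), 'tool_pos': array([ 0.26969149, -0.59141004,  0.2532779 ]), 'tool_rot': array([ 9.77203151e-01,  2.12306384e-01,  2.37023426e-06, -6.33346294e-06]), 'force': array([-0.30641974, -0.8804781 , -0.05424656]), 'wrist_torque': array([-0.01512797,  0.03972851, -0.02986096]), 'finger_force': 0.0, 'finger_gap': 1.0032688231659097}
```

View pics/top0.png

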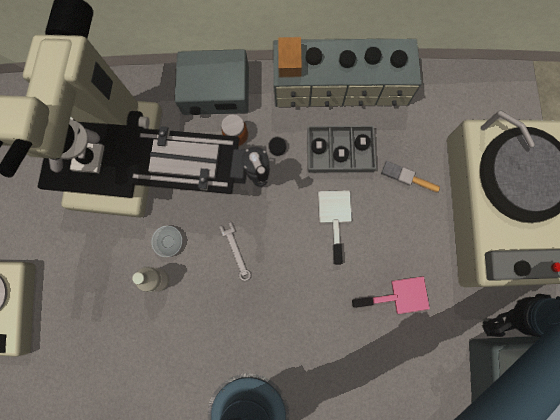

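View pics/side0.png

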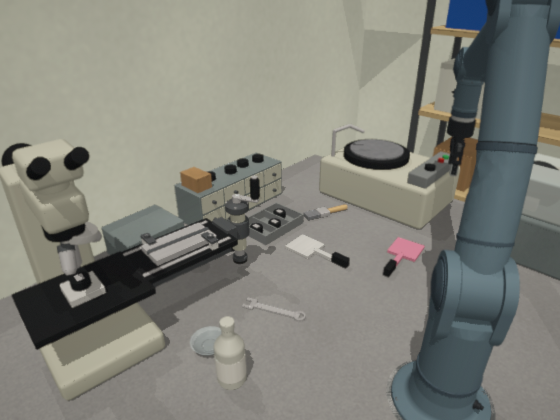

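The top view shows the aluminium plate at px (335,207) with its handle grip at (338,255), and the pink look-alike at (410,295). The leg and crank are at about (257,165), with the tray at (342,148) and the mount at (278,146). The side view agrees. The network's (0.564,-0.247) is the right plate, and its x axis lies along about world +x.

```bash
python3 - <<'E'
from h import *
p=snapshot('top'); X=cloud(p)
for m in models.trace(p,'plate'):
    P=X[m['pixels']]; P=P[~np.isnan(P).any(1)]
    c=np.median(P,0); print(m['confidence'],len(P),c.round(3), cv2.minAreaRect((P[:,:2]*1000).astype(np.float32)), np.percentile(P[:,2],[5,50,95]).round(3))
leg=np.array([0.640,-0.0365])
q0=bot.read_state()['joints']
for yaw in (np.pi/2,-np.pi/2):
  for nm,pos,dy in (('grasp',[.426,-.246,.027],0),('end',[leg[0]-.135*np.cos(.96),leg[1]-.135*np.sin(.96),.027],.96),('cr',[.588,-.057,.285],0),('cr2',[.695,-.037,.285],0)):
    q=planner.inverse_kinematics(pos,down(yaw+dy)); print(yaw,nm,None if q is None else np.round(q,2))
E
```

```text
0.9 1275 [ 0.551 -0.246  0.013] ((506.2344055175781, -249.7325439453125), (207.05743408203125, 90.21244049072266), 3.700453519821167) [0.008 0.013 0.031]
0.55 1445 [ 0.308 -0.432  0.012] ((307.2140808105469, -390.7031555175781), (92.19047546386719, 213.67678833007812), 6.692412376403809) [0.007 0.012 0.031]
1.5707963267948966 grasp [ 0.87  0.48 -0.49  2.09  0.37  0.65  1.7 ]
1.5707963267948966 end [ 1.1   1.05 -1.26  1.86  1.11  1.16  1.96]
1.5707963267948966 cr [ 0.55  0.31 -0.63  1.68  0.19  1.21  1.44]
1.5707963267948966 cr2 [ 0.42  0.52 -0.62  1.41  0.31  1.3   1.36]
-1.5707963267948966 grasp [ 0.52  0.43 -0.09  2.11  0.07  0.6  -1.19]
-1.5707963267948966 end [ 0.46  0.58 -0.34  1.89  0.28  0.72 -0.64]
-1.5707963267948966 cr [ 0.32  0.27 -0.34  1.7   0.1   1.19 -1.62]
-1.5707963267948966 cr2 [ 0.21  0.47 -0.31  1.42  0.14  1.27 -1.68]
```

```bash
python3 - <<'E'
from h import *
o=down(-np.pi/2+.04)
bot.move_pose([.429,-.249,.14],o)
print(bot.line_to([.429,-.249,.027],.12,contact_N=8))
hand.close_gripper()
s=bot.read_state(); print(s['time_s'],s['tool_pos'],s['finger_gap'],s['finger_force'],s['force'])
p=snapshot('top'); save(p,'grasp')
for k in('plate_top','plate_grip'):print(k,[(np.round(a['location'],3).tolist(),round(a['confidence'],2)) for a in models.tip_of(p,k)[:3]])
p=snapshot('side')
for k in('foot_sole','plate_top','plate_grip'):print(k,[(np.round(a['location'],3).tolist(),round(a['confidence'],2)) for a in models.tip_of(p,k)[:3]])
E
```

```text
False
4.7583 [ 0.42912806 -0.24923818  0.02725358] 0.24340890193003956 62.19887852668762 [-0.41069704 -0.31875344  2.24337522]
plate_top [([0.566, -0.244, 0.012], 0.8), ([0.314, -0.444, 0.011], 0.79)]
plate_grip [([0.298, -0.311, 0.017], 0.82)]
foot_sole [([0.64, -0.038, 0.027], 0.44)]
plate_top [([0.313, -0.446, 0.011], 0.88), ([0.565, -0.245, 0.009], 0.8)]
plate_grip [([0.298, -0.31, 0.018], 0.75), ([0.427, -0.248, 0.014], 0.71), ([0.364, 0.251, 0.0], 0.63)]
```

View pics/grasp.png

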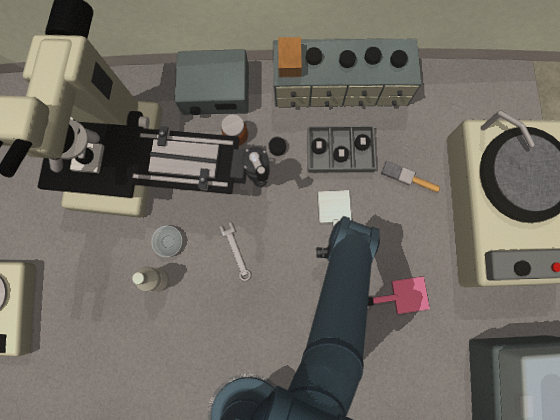

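The gripper holds the handle: the plate is at px (335,205), with the wrist above it at about (355,235). Before sliding it in, I'll measure the wrist's extent at crank height.

```bash
python3 - <<'E'
from h import *
t=bot.read_state()['tool_pos']
P=np.vstack([cloud(snapshot(n)).reshape(-1,3) for n in('top','side')]); P=P[~np.isnan(P).any(1)]-t
m=(abs(P[:,0])<.14)&(abs(P[:,1])<.14)
for z in np.arange(.04,.44,.04):
    Q=P[m&(P[:,2]>z)&(P[:,2]<z+.04)]
    if len(Q): print(round(z+t[2],3),len(Q),np.percentile(Q[:,:2],2,0).round(3),np.percentile(Q[:,:2],98,0).round(3))
E
```

```text
0.067 372 [-0.018 -0.054] [0.01  0.066]
0.107 257 [-0.036 -0.009] [0.018 0.05 ]
0.147 369 [-0.037 -0.012] [0.028 0.04 ]
0.187 322 [-0.034 -0.012] [0.025 0.037]
0.227 355 [-0.033 -0.008] [0.034 0.036]
0.267 353 [-0.038 -0.015] [0.029 0.048]
0.307 616 [-0.06  -0.042] [0.047 0.055]
0.347 1173 [-0.072 -0.042] [0.041 0.057]
0.387 1116 [-0.098 -0.03 ] [0.011 0.064]
0.427 1049 [-0.127 -0.009] [-0.021  0.074]
```

```bash
python3 - <<'E'
from h import *
leg=np.array([0.640,-0.037]); L=.136; z=bot.read_state()['tool_pos'][2]+.0005
th0,c0=.03,np.array([.565,-.245])
th1=.96; u=np.array([np.cos(th1),np.sin(th1)])
c1=leg-.11*u
for f in (.34,.67,1):
    th=th0+f*(th1-th0); c=c0+f*(c1-c0); xy=c-L*np.array([np.cos(th),np.sin(th)])
    r=bot.line_to([*xy,z],.1,ori=down(-np.pi/2+th+.01),contact_N=20)
    s=bot.read_state(); print(r,s['time_s'],s['tool_pos'].round(3),s['force'].round(1))
r=bot.line_to([*(leg-L*u),z],.08,contact_N=20)
s=bot.read_state(); print(r,s['time_s'],s['tool_pos'].round(3),s['force'].round(1),s['finger_gap'])
for n in('top','side'):
    p=snapshot(n); save(p,n+'in')
    for k in('foot_sole','plate_top','plate','grip'):print(n,k,[(np.round(a['location'],3).tolist(),round(a['confidence'],2)) for a in models.tip_of(p,k)[:3]])
E
```

```text
False 5.675 [ 0.442 -0.25   0.027] [ 1.1  0.6 -1.3]
False 6.1333 [ 0.465 -0.248  0.027] [1.2 1.  0.1]
False 6.6417 [ 0.499 -0.238  0.027] [ 1.2  1.  -0.3]
False 8.1667 [ 0.562 -0.148  0.028] [-0.1  1.1 -0.8] 0.24873224528146134
top foot_sole [([0.64, -0.038, 0.026], 0.49), ([0.639, -0.039, 0.01], 0.16)]
top plate_top [([0.64, -0.039, 0.012], 0.92), ([0.312, -0.445, 0.011], 0.57)]
top plate [([0.314, -0.451, -0.003], 0.96), ([0.639, -0.04, 0.002], 0.74)]
top grip [([0.589, -0.056, 0.276], 0.54)]
side foot_sole [([0.638, -0.041, 0.028], 0.54)]
side plate_top [([0.641, -0.041, 0.01], 0.6)]
side plate [([0.316, -0.445, -0.005], 0.84), ([0.641, -0.034, 0.002], 0.71), ([0.642, -0.037, 0.014], 0.64)]
side grip [([0.592, -0.055, 0.272], 0.64)]
```

View pics/sidein.png

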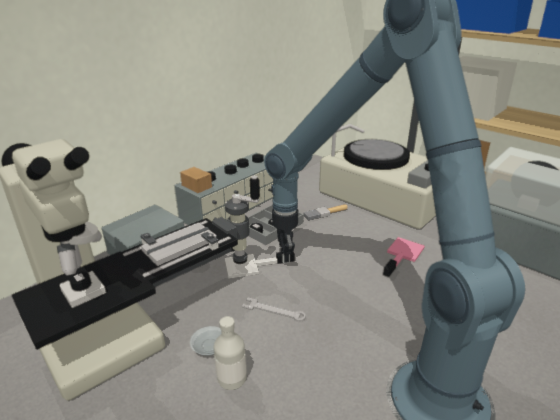

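The side view shows the plate under the foot at px (245,265), with the gripper at (287,250) clear of the crank. I'll release, rise, and take the crank grip.

```bash
python3 - <<'E'
from h import *
hand.ungrasp()
t=bot.read_state()['tool_pos']
bot.line_to([t[0],t[1],.40],.2)
p=snapshot('top')
for k in('plate_top','foot_sole','grip','crank_axis'):print(k,[(np.round(a['location'],3).tolist(),round(a['confidence'],2)) for a in models.tip_of(p,k)[:2]])
p=snapshot('side'); save(p,'rel')
for k in('plate_top','foot_sole','grip','crank_axis'):print(k,[(np.round(a['location'],3).tolist(),round(a['confidence'],2)) for a in models.tip_of(p,k)[:2]])
o=down(-np.pi/2)
g=[.590,-.056]
bot.line_to([*g,.40],.2,ori=o)
print(bot.line_to([*g,.283],.12,contact_N=10))
hand.close_gripper(); bot.wait(.2)
s=bot.read_state(); print(s['time_s'],s['tool_pos'],s['finger_gap'],s['finger_force'],s['force'])
p=snapshot('side'); save(p,'crank')
cv2.imwrite('pics/both.png',np.hstack([cv2.resize(cv2.imread(f'pics/{n}.png')[150:300,170:320],(400,400)) for n in('rel','crank')]))
E
```

```text
plate_top [([0.312, -0.444, 0.011], 0.8), ([0.644, -0.038, 0.012], 0.73)]
foot_sole [([0.64, -0.039, 0.024], 0.6), ([0.638, -0.037, 0.003], 0.27)]
grip [([0.588, -0.063, 0.274], 0.65), ([0.639, -0.039, 0.002], 0.43)]
crank_axis [([0.636, -0.038, 0.24], 0.78), ([0.64, -0.468, -0.003], 0.38)]
plate_top [([0.313, -0.446, 0.011], 0.8), ([0.641, -0.038, 0.01], 0.66)]
foot_sole [([0.641, -0.037, 0.027], 0.59)]
grip [([0.59, -0.054, 0.272], 0.78)]
crank_axis [([0.64, -0.035, 0.238], 0.8)]
False
14.8417 [ 0.59013883 -0.05679261  0.28363222] 0.2861210292409946 59.136613653972745 [-0.95700382 -1.86843306  4.06148297]
```

View pics/both.png

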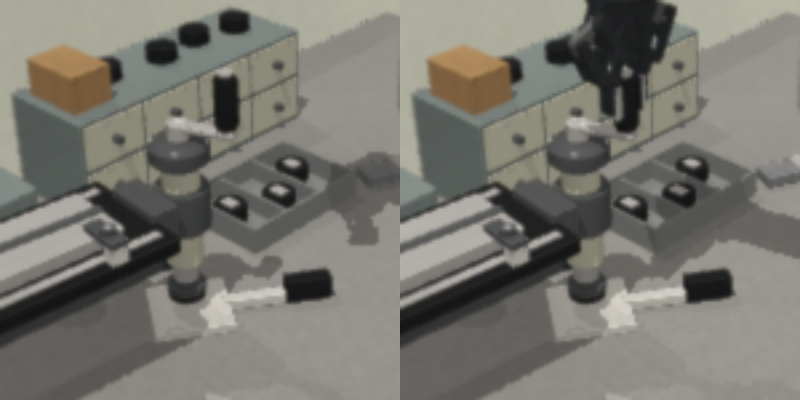

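Left crop: the released plate lies flat under the foot, with the foot just above it. Right crop: the fingers hold the upright crank grip. I'll wind half a turn, which stays well short of touching, and learn the drag force.

```bash
cat >> h.py <<'E'
C=np.array([.640,-.037]); RR=.055
def wind(a0,a1,step,off,speed=.06,stop=None):
    n=int(np.ceil(abs(a1-a0)/step)); log=[]
    for a in np.linspace(a0,a1,n+1)[1:]:
        r=np.array([np.cos(a),np.sin(a)]); t=np.array([r[1],-r[0]])
        c=bot.line_to([*(C+RR*r+off),.2836],speed,contact_N=stop)
        s=bot.read_state(); f=s['force'][:2]; e=s['tool_pos'][:2]-C-off
        log.append((round(np.degrees(a)),round(f@t,1),round(f@r,1),round(s['force'][2],1),round(np.hypot(*e)*1e3,1),c))
    for l in log: print(*l)
    print(s['time_s'],s['finger_gap']); return log
E
python3 - <<'E'
from h import *
a=np.radians(201.6); t=bot.read_state()['tool_pos'][:2]
off=t-C-RR*np.array([np.cos(a),np.sin(a)]); print(off)
wind(a,a-np.pi,np.radians(15),off)
p=snapshot('side')
for k in('foot_sole','grip','plate_top'):print(k,[(np.round(x['location'],3).tolist(),round(x['confidence'],2)) for x in models.tip_of(p,k)[:2]])
E
```

```text
[0.00126183 0.00047672]
187 -3.9 0.5 2.7 54.9 False
172 -4.4 -0.2 2.6 54.9 False
157 -4.5 -1.3 3.7 54.8 False
142 -3.9 -2.7 4.2 54.8 False
127 -3.8 -1.8 3.8 54.8 False
112 -2.9 -4.1 3.3 54.8 False
97 -3.4 -4.0 5.8 54.8 False
82 -3.8 -4.5 6.1 54.8 False
67 -3.7 -5.2 6.0 54.9 False
52 -3.9 -6.6 7.1 55.0 False
37 -3.7 -6.5 6.8 55.1 False
22 -3.7 -6.1 4.9 55.1 False
19.575 0.29015706954744297
foot_sole [([0.642, -0.035, 0.021], 0.41)]
grip [([0.689, -0.008, 0.273], 0.44)]
plate_top [([0.311, -0.444, 0.013], 0.95), ([0.64, -0.039, 0.01], 0.78)]
```

```bash
cat >> h.py <<'E'
OFF=np.array([0.00126183,0.00047672]); A0=np.radians(201.6)
def feel(d0,d1,step,thr):   # degrees wound so far
    k=0
    for d in np.arange(d0+step,d1+.1,step):
        a=A0-np.radians(d); r=np.array([np.cos(a),np.sin(a)]); t=np.array([r[1],-r[0]])
        bot.line_to([*(C+RR*r+OFF),.2836],.05)
        s=bot.read_state(); f=s['force'][:2]; print(d,round(f@t,1),round(f@r,1))
        k=k+1 if -(f@t)>thr else 0
        if k>=2: print('stiff'); break
    print(s['time_s'],s['finger_gap'])
E
python3 - <<'E'
from h import *
feel(180,330,10,6.0)
p=snapshot('side')
for k in('foot_sole','grip','plate_top'):print(k,[(np.round(x['location'],3).tolist(),round(x['confidence'],2)) for x in models.tip_of(p,k)[:2]])
E
```

```text
190.0 -4.6 -3.3
200.0 -5.2 -2.2
210.0 -5.4 0.2
220.0 -6.1 1.2
230.0 -5.5 3.1
240.0 -6.7 4.8
250.0 -6.3 5.8
stiff
22.1667 0.29013041082257884
foot_sole [([0.639, -0.037, 0.241], 0.64), ([0.644, -0.037, 0.016], 0.54)]
grip [([0.681, -0.072, 0.276], 0.56)]
plate_top [([0.64, -0.038, 0.01], 0.83), ([0.312, -0.444, 0.009], 0.66)]
```

```bash
python3 - <<'E'
from h import *
E=[]
for i in range(4):
    p=snapshot('side'); 
    E+=[x['location'][2] for x in models.tip_of(p,'foot_sole') if abs(x['location'][2])<.05][:1]
print(np.round(E,4))
X=cloud(p)
for m in models.trace(p,'foot')[:2]:
    Q=X[m['pixels']]; v,u=np.nonzero(m['pixels']); print(m['confidence'],len(Q),np.nanpercentile(Q[:,2],[2,25,50,75,98]).round(4),u.min(),u.max(),v.min(),v.max())
save(p,'w1')
cv2.imwrite('pics/both2.png',np.hstack([cv2.resize(cv2.imread(f'pics/{n}.png')[235:285,215:265],(400,400),interpolation=cv2.INTER_NEAREST) for n in('rel','w1')]))
# predicted pixel rows of sole bottom front edge for heights
K=np.array([[p['fx'],0,p['cx']],[0,p['fy'],p['cy']],[0,0,1.]])
for z in (.012,.018,.026): print(z,cv2.projectPoints(np.array([[.64,-.037,z],[.64,-.037,z+.018]]),p['rvec'],p['tvec'],K,np.array(p['D']))[0].reshape(-1,2).round(1).tolist())
E
```

```text
[0.0201 0.0149 0.0178 0.0171]
0.012 [[240.7, 263.6], [240.4, 258.7]]
0.018 [[240.6, 262.0], [240.3, 257.0]]
0.026 [[240.5, 259.8], [240.2, 254.8]]
```

View pics/both2.png

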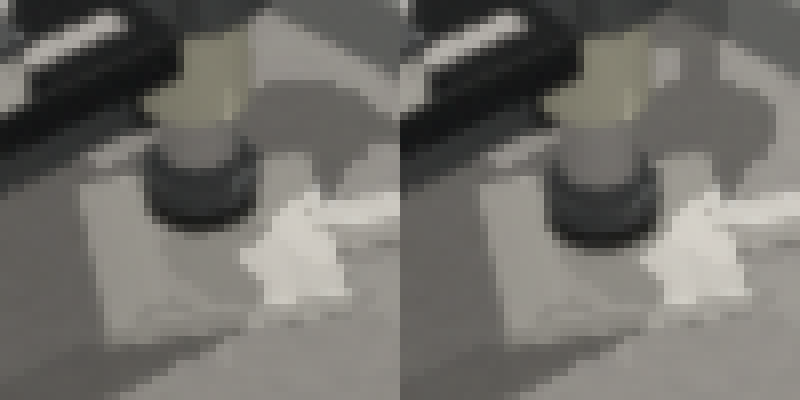

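The foot (left crop: before; right crop: now) has dropped about 2 px, or 8 mm. The estimates put the sole at about 17.5 mm, some 5 mm above the plate, so the small rise in force is not contact. I'll continue with a higher threshold.

```bash
python3 - <<'E'
from h import *
feel(250,360,10,8.5)
E=[]
for i in range(4):
    p=snapshot('side'); E+=[x['location'][2] for x in models.tip_of(p,'foot_sole') if abs(x['location'][2])<.05][:1]
print(np.round(E,4))
E
```

```text
260.0 -5.0 6.0
270.0 -5.2 5.0
280.0 -5.0 4.9
290.0 -5.2 4.2
300.0 -5.2 4.1
310.0 -3.7 4.3
320.0 -4.8 3.3
330.0 -4.5 2.8
340.0 -5.7 2.3
350.0 -4.8 2.2
360.0 -6.1 2.3
26.575 0.2846187634105519
[0.0161 0.0168 0.0156 0.0152]
```

```bash
python3 - <<'E'
from h import *
feel(360,450,10,7.5)
E=[]
for i in range(3):
    p=snapshot('side'); E+=[x['location'][2] for x in models.tip_of(p,'foot_sole') if abs(x['location'][2])<.05][:1]
print(np.round(E,4))
E
```

```text
370.0 -5.0 1.7
380.0 -6.0 0.2
390.0 -5.2 -0.2
400.0 -4.9 -1.1
410.0 -5.6 -1.5
420.0 -4.6 -2.0
430.0 -3.9 -2.2
440.0 -4.5 -2.8
450.0 -4.4 -3.4
30.05 0.2864639574944073
[0.0115 0.0103 0.0104]
```

```bash
python3 - <<'E'
from h import *
feel(450,520,10,6.8)
E=[]
for i in range(3):
    p=snapshot('side'); E+=[x['location'][2] for x in models.tip_of(p,'foot_sole') if abs(x['location'][2])<.05][:1]
print(np.round(E,4))
E
```

```text
460.0 -3.9 -4.1
470.0 -3.5 -4.4
480.0 -4.5 -4.9
490.0 -2.7 -4.9
500.0 -4.6 -6.3
510.0 -4.5 -6.4
520.0 -5.1 -7.0
32.7417 0.2879627026885713
[0.0123 0.0099 0.0114]
```

```bash
python3 - <<'E'
from h import *
I=[snapshot('side') for i in range(3)]; save(I[-1],'w2')
now=np.mean([i['pixels'].astype(float) for i in I],0).mean(2)
ims={'rel':cv2.imread('pics/rel.png').astype(float).mean(2),'crank':cv2.imread('pics/crank.png').astype(float).mean(2),'w1':cv2.imread('pics/w1.png').astype(float).mean(2),'now':now}
for k,i in ims.items():
    pr=i[252:274,237:244].mean(1); print(k,pr.round().astype(int).tolist())
    b=np.argmin(pr); j=b
    while pr[j]<(pr.min()+90)/2+5: j+=1
    th=(pr.min()+90)/2+5; print('  edge row',252+j-1+(th-pr[j-1])/(pr[j]-pr[j-1]))
E
```

```text
rel [105, 105, 104, 93, 58, 50, 50, 51, 49, 41, 29, 58, 120, 132, 133, 132, 132, 132, 135, 137, 138, 140]
  edge row 263.10725308641975
crank [109, 108, 107, 95, 61, 51, 52, 53, 51, 43, 30, 60, 123, 136, 136, 136, 136, 136, 139, 140, 142, 144]
  edge row 263.08289174867525
w1 [110, 109, 109, 109, 108, 103, 71, 53, 52, 55, 52, 47, 30, 46, 103, 134, 136, 137, 139, 141, 143, 144]
  edge row 265.3347210657785
now [111, 111, 110, 111, 110, 110, 110, 108, 92, 58, 53, 56, 53, 47, 32, 46, 102, 137, 144, 143, 144, 145]
  edge row 267.3527651083238
```

```bash
cat >> h.py <<'E'
def edges(n=5):
    i=np.mean([snapshot('side')['pixels'].astype(float).mean(2) for _ in range(n)],0)
    pr=i[252:274,237:244].mean(1); b=np.argmin(pr); x=np.arange(252,274)
    j=b
    while pr[j]<66: j+=1
    k=b
    while pr[k]<80: k-=1
    print('top',round(x[k]+(pr[k]-80)/(pr[k]-pr[k+1]),2),'bottom',round(x[j-1]+(66-pr[j-1])/(pr[j]-pr[j-1]),2))
E
python3 - <<'E'
from h import *
edges(); feel(520,540,10,9); edges()
E
```

```text
top 260.35 bottom 267.35
530.0 -5.5 -7.1
540.0 -5.3 -7.3
34.125 0.28478552538016644
top 260.42 bottom 267.35
```

```bash
python3 - <<'E'
from h import *
hand.ungrasp(); t=bot.read_state()['tool_pos']
bot.line_to([t[0],t[1],.42],.15)
edges(3)
for n in('top','side'):
    p=snapshot(n); save(p,n+'end')
    for k in('plate_top','foot_sole','grip','mount','mount_tray','jar','spanner'):print(n,k,[(np.round(a['location'],3).tolist(),round(a['confidence'],2)) for a in models.tip_of(p,k)[:2]])
print(bot.read_state()['time_s'])
E
```

```text
top 260.4 bottom 267.37
top plate_top [([0.312, -0.444, 0.013], 0.92), ([0.64, -0.035, 0.013], 0.91)]
top foot_sole [([0.639, -0.034, 0.01], 0.42)]
top grip [([0.556, -0.149, 0.013], 0.69)]
top mount [([0.744, -0.087, 0.002], 0.55), ([0.637, -0.04, 0.002], 0.54)]
top mount_tray []
top jar [([0.643, -0.468, -0.002], 0.25)]
top spanner []
side plate_top [([0.642, -0.035, 0.011], 0.63), ([0.309, -0.446, 0.011], 0.6)]
side foot_sole [([0.643, -0.039, 0.011], 0.43)]
side grip [([0.688, -0.006, 0.273], 0.74)]
side mount []
side mount_tray [([0.73, -0.27, 0.0], 0.75), ([0.557, -0.15, 0.014], 0.41)]
side jar [([0.467, 0.228, -0.006], 0.38), ([0.641, -0.038, 0.239], 0.22)]
side spanner [([0.438, 0.033, 0.0], 0.72)]
37.0
```

View pics/sideend.png

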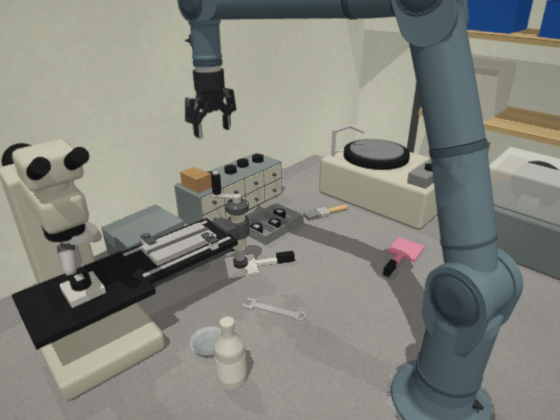

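The foot rests on the plate, and everything else is where it was. The force evidence for more than 40 N is thin, so I'll regrip and feel the breakaway force from an unloaded start.

```bash
python3 - <<'E'
from h import *
t=bot.read_state()['tool_pos']
print(bot.line_to([t[0],t[1],.2836],.15,contact_N=15))
hand.close_gripper(); bot.wait(.2)
def P(d):
    a=A0-np.radians(d); r=np.array([np.cos(a),np.sin(a)]); return C+RR*r+OFF, r, np.array([r[1],-r[0]])
x,r,tt=P(540); s=bot.read_state(); f0=s['force']; print('start',s['tool_pos'][:2]-x,f0[:2]@tt,f0[:2]@r)
for N in (6,8,10,11.5):
    p0=bot.read_state()['tool_pos'][:2]
    y,r,tt=P(558)
    c=bot.line_to([*y,.2836],.02,contact_N=N)
    s=bot.read_state(); f=s['force']; dd=s['tool_pos'][:2]
    print(N,c,'moved mm',round(np.hypot(*(dd-x))*1e3,2),'T',round(f[:2]@tt,1),'R',round(f[:2]@r,1),'z',round(f[2],1),s['time_s'])
    if not c: break
edges(3)
E
```

```text
False
start [0.00099942 0.00699181] -5.835136979327023 1.862519103912139
6 True moved mm 4.97 T -1.0 R 1.0 z 2.3 39.5083
8 True moved mm 5.03 T -1.0 R 1.3 z 2.6 39.95
10 True moved mm 5.06 T -1.6 R 0.6 z 2.1 40.4583
11.5 False moved mm 9.44 T -12.3 R 5.1 z 5.2 41.425
top 260.5 bottom 267.39
```

The crank now resists about 12 N at the grip, against 7 N of free drag, so the foot bears at roughly 150 N. That is stiff. I'll relax the arm, release, and hand in.

```bash
python3 - <<'E'
from h import *
t=bot.read_state()['tool_pos']; bot.line_to(t,.03)
s=bot.read_state(); print(s['force'].round(1),(s['tool_pos']-t).round(4))
hand.ungrasp(); t=s['tool_pos']
bot.line_to([t[0],t[1],.42],.15)
edges(3)
p=snapshot('side')
for k in('plate_top','foot_sole','grip'):print(k,[(np.round(a['location'],3).tolist(),round(a['confidence'],2)) for a in models.tip_of(p,k)[:2]])
print(bot.read_state()['time_s']); print(workorder.finish_job())
E
```

```text
[1.9 3.6 2.7] [ 0.0001  0.0004 -0.0001]
top 260.48 bottom 267.4
plate_top [([0.313, -0.446, 0.01], 0.75), ([0.561, -0.151, 0.015], 0.62)]
foot_sole [([0.73, -0.271, -0.0], 0.65), ([0.644, -0.038, 0.013], 0.53)]
grip [([0.726, -0.271, -0.003], 0.55), ([0.692, -0.021, 0.276], 0.49)]
44.0833
the job is handed in; nothing more can be done
None
```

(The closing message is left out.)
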